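# Lock the canister's top section onto its bayonet base

### The job

Take the green canister section with the white bar grip and stack it on the green base ring on the cart's top tier: lower its two lugs through the ring's two gaps until it sits down on the ring, then give it a quarter turn clockwise (seen from above) so that the lugs lock under the white tabs. Let go with it sitting level and flush on the ring, bar in line with the two tabs, and leave the yellow cup and the jar where they stand.

Things in the scene. Friction and masses are not known exactly. Their poses are not given: they have to be found in the camera images.
- section_center (a point): Loose green section, 96 mm tall, upright; point on its axis, 48 mm above its underside. z up. Foot 56 mm across, 24 tall; two lugs along its x, tips 41 mm from the axis, 16 wide, 4 to 12 mm above the underside. Drum 102 mm across. White bar grip on top along x: 64 long, 20 wide (y), from 12 to 48 mm above this point. About 0.25 kg. Orange marks: lug direction. Half-turn symmetric.
- base: Green ring, fixed, 108 mm across, 45 tall, bore 96. Origin: underside centre, z up. Two white 60 degree tabs at +x and -x (orange marks), inner edges 34 mm from the axis. Gaps at +y, -y: enter with the bar along y (within 35 degrees, 6 mm play). Seated, section_center is 69 mm above the origin; it turns up to 5 mm higher too. Turns clockwise only; locked with bar along x, stop 8 degrees beyond.
- cup_center (a point): Bystander: centre (48 mm above its underside) of the yellow lidded cup, 78 mm across, 97 mm tall with its small knob; loose, stays where it is.
- jar_center (a point): Bystander: centre (52 mm above its underside) of the amber glass jar with a metal cap, 72 mm across, 105 mm tall; loose, stays where it is.
There are look-alikes about, which are no part of the job. What is shaped like the part that bears section_center but pink or red is not meant.

How it is judged:
By the outcome, as a careful person would: the job done as asked, in the order asked, and still so for the second after the job is handed in, with the robot touching nothing.
It also fails if it takes over 42 s, if anything falls off the work surface, if the arm or the gripper's body presses on something with over 40 N, if the wrist force passes 120 N, or if a joint passes its speed limit or range.

### The arm

A 7-joint arm with a two-finger parallel gripper is mounted at the origin on the work surface. World frame = base frame: x ahead of the robot, y to its left, z up, the work surface at z = 0. Lengths are in mm, angles in rad, forces in N, time in s.
With the tool pointing down it reaches from about 350 to 775 mm from the base axis. Payload 3.1 kg.
Tool frame: the origin (TCP) lies between the finger pads; the fingertips stand 25 mm ahead of it and the grasp point (between the pads) lies 6 mm ahead of it; z points along the fingers, y is the direction in which the jaws open and shut (so a half turn about z gives the same grasp; the last joint's range is limited). The gripper opens to 85 mm and grips with 20 to 120 N. Pads are 22 mm wide; open, the fingers measure 114 mm over their backs; the gripper's body (76 mm by 85 mm) begins 54 mm behind the grasp point. The pads swing forward as they close: fully open they stand 13 mm farther back than shut.
Start: joints at [-1.353, 0.311, 0.014, 1.512, -0.004, 1.319, -0.027], TCP at [141.259, 531.566, 256.304] pointing down, gripper open.
Joint ranges: [-2.7, 2.7], [-0.3, 1.91], [-1.27, 1.3], [0.12, 2.57], [-1.44, 4.58], [0.2, 2.03], [-3.05, 3.05]. Speed limits (rad/s): [2.79, 2.79, 3.14, 3.14, 3.14, 3.14, 3.14].

### API

Orientations are given as a 3x3 rotation matrix whose columns are the frame's x, y, z axes.
In Python, from bench import status, optics, ticket gives the robot as it stands.
- The arm moves only by the tool play_rows, never from a script. Its argument "commands" is a list of rows, each a list of 5 numbers: the closure, from 0 (fully open) to 1 (shut), then the shift along the tool's x, y, z each as a share of 30 mm, from -1 to 1, then the turn about the tool's z as a share of 4 degrees, from -1 to 1. A call has 1 to 12 rows; each row shifts and turns the commanded pose from where the row before left it, along the tool's axes as they then stand; what a row does not reach is not made up. A row lasts 1/12 s, in which the tool goes at most 41.7 mm and 7.16 degrees, less where a joint would pass 70% of its speed; a pose out of reach is approached as far as the arm can. A call with a number of a shift or a turn outside -1 to 1 is refused whole. A call with a gripper value outside its range is refused whole. The fingers move at their own pace and stop on an object; "force" is the grip in N (left out, the last holds). Time passes only in rows, so rows that do not move let the fingers close. It gives the time, the measured TCP pose, the force and the opening at its end, in the units of the state.
- status.sense(): the state, without advancing time (a new reading comes with each control period).
- optics.snapshot(name): name is "side" or "top"; returns the picture (400x640x3 uint8, red, green, blue); there is no depth.
- optics.get_calibration(name): a dict with "mtx" (3x3 intrinsics, pixels), "rvec" (rotation vector, rad) and "tvec" (3), from world to camera coordinates, as OpenCV has them. Camera axes: x right, y down, z forward; pixel columns grow to the right and rows downward; lengths in mm; the calibration is good to about 2 mm. A picture is of the moment at which its call begins. get_calibration takes no time and is no camera call.
- ticket.sign_off(): hands the job in, once; it reports no verdict.
The state is a dict: "time": time; "joint_pos": joint angles; "dq": joint speeds; "joint_torque": joint torques, N m; "ee_pos": TCP position; "ee_rot": TCP orientation; "ft_force": force on the tool from outside, world axes, zero at the start; "moment": the same for the moment, N m; "finger_gap": finger opening in mm.
Only numpy, scipy, OpenCV 4.12 (cv2) and the standard library are available. Lean on these libraries where they do the work, as an engineer would, in place of code of your own. Each camera call takes 0.05 s, during which the arm holds its last target. There are 200 camera calls.

## Working session

There is one attempt and no reset: what is moved stays moved. The work goes in short steps, Python scripts to look and compute and a tool call to move; the robot and the scene stay as the last step left them, time stands still between calls to the robot, and variables do not carry over. Pictures are saved under pics/ and viewed, on a budget of 10 in all, crops included, one or two more only if the job needs it, and the job is handed in when it is done.

Besides the shell and the picture viewer there is one more tool, called as name(argument=value, ...), one argument or row to a line, values as JSON. play_rows: Moves the arm, as the interface text tells. Its arguments: {"type":"object","properties":{"commands":{"type":"array","items":{"type":"array","items":{"type":"number","minimum":-1,"maximum":1}}},"force":{"type":"number"}},"required":["commands"]}

```bash
mkdir -p pics; ls; python3 - <<'E'
from bench import status, optics
import cv2
s=status.sense(); print({k:s[k] for k in('time','ee_pos','ee_rot','finger_gap')})
for n in('side','top'):
    cv2.imwrite(f'pics/{n}0.png',optics.snapshot(n)[:,:,::-1]); print(optics.get_calibration(n))
E
```

```text
pics
{'time': 0.0, 'ee_pos': array([141.078623  , 530.88959258, 255.21255282]), 'ee_rot': array([[-9.66465431e-01,  2.56796185e-01, -5.38558546e-04],
       [ 2.56796737e-01,  9.66462611e-01, -2.33619580e-03],
       [-7.94294704e-05, -2.39615256e-03, -9.99997126e-01]]), 'finger_gap': 85.18258218309848}
{'mtx': array([[440.0773385 ,   0.        , 327.90026168],
       [  0.        , 440.0773385 , 196.69067979],
       [  0.        ,   0.        ,   1.        ]]), 'rvec': array([ 2.36464172, -0.34408903,  0.11177169]), 'tvec': array([-426.68454634,   66.3715367 , 1346.40009918])}
{'mtx': array([[402.56694485,   0.        , 324.86179105],
       [  0.        , 402.56694485, 199.57108835],
       [  0.        ,   0.        ,   1.        ]]), 'rvec': array([ 2.13028533, -2.11562886,  0.2134773 ]), 'tvec': array([-98.237916  , 425.78725486, 890.34569727])}
```

View pics/side0.png

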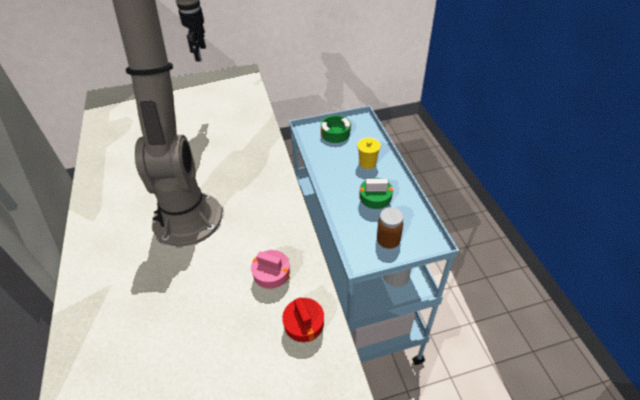

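View pics/top0.png

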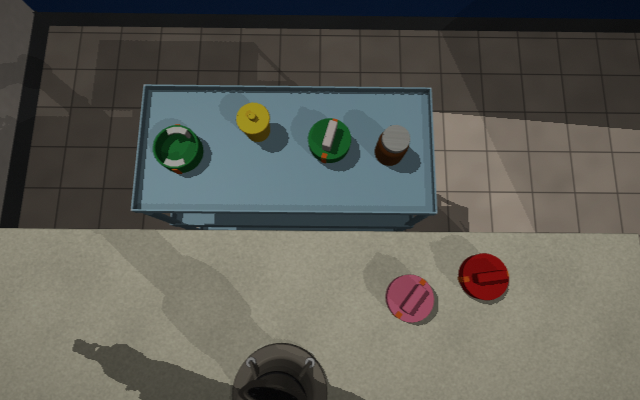

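The side view shows the green section at about (376,193), its ring at (335,128), the cup at (369,153) and the jar at (390,228). In the top view they are at (329,140), (178,148), (253,121) and (392,145). Next I'll measure these with colour masks.

```bash
cat > h.py <<'E'
import numpy as np, cv2
from bench import status, optics
C={n:optics.get_calibration(n) for n in('side','top')}
def proj(n,P):
    c=C[n]; return cv2.projectPoints(np.array(P,float).reshape(-1,1,3),c['rvec'],c['tvec'],c['mtx'],None)[0].reshape(-1,2)
def ray(n,uv):
    c=C[n]; R=cv2.Rodrigues(c['rvec'])[0]; o=-R.T@c['tvec'].ravel()
    d=R.T@np.linalg.inv(c['mtx'])@np.array([*uv,1.]); return o,d/np.linalg.norm(d)
def onz(n,uv,z):
    o,d=ray(n,uv); return o+d*(z-o[2])/d[2]
def tri(a,b):
    o1,d1=ray('side',a); o2,d2=ray('top',b)
    t=np.linalg.lstsq(np.c_[d1,-d2],o2-o1,rcond=None)[0]; p,q=o1+d1*t[0],o2+d2*t[1]
    return (p+q)/2, np.linalg.norm(p-q)
def blobs(im,lo,hi,box,amin=8):
    x0,y0,x1,y1=box; hsv=cv2.cvtColor(im,cv2.COLOR_RGB2HSV)
    m=np.zeros(im.shape[:2],np.uint8); m[y0:y1,x0:x1]=cv2.inRange(hsv,lo,hi)[y0:y1,x0:x1]
    n,l,s,c=cv2.connectedComponentsWithStats(m)
    return [(c[i].round(1),s[i].tolist(),cv2.minAreaRect(np.argwhere(l==i)[:,::-1].astype(np.float32))) for i in range(1,n) if s[i,4]>=amin]
WHITE=((0,0,130),(179,70,255)); GREEN=((45,90,30),(85,255,255)); OR=((5,150,120),(17,255,255)); YEL=((22,120,80),(35,255,255))
E
python3 - <<'E'
from h import *
S=cv2.imread('pics/side0.png')[:,:,::-1];T=cv2.imread('pics/top0.png')[:,:,::-1]
box={'side':[(355,172,398,210),(315,110,355,145)],'top':[(305,112,354,165),(150,120,206,176)]}
for n,im in(('side',S),('top',T)):
  for b in box[n]:
    for nm,c in(('W',WHITE),('G',GREEN),('O',OR)):
      for k in blobs(im,*c,b,6): print(n,nm,k[0],k[1],np.round(k[2][0],1),np.round(k[2][1],1),round(k[2][2]))
  for k in blobs(im,*YEL,(225,90,395,180),20): print(n,'Y',k[0],k[1])
a=cv2.resize(S[100:260,310:440],None,fx=3.6,fy=3.6,interpolation=2); cv2.imwrite('pics/c1.png',a[:,:,::-1])
a=cv2.resize(T[80:220,130:440],None,fx=2.58,fy=2.58,interpolation=2); cv2.imwrite('pics/c2.png',a[:,:,::-1])
E
```

```text
side W [378.7 186.9] [355, 172, 43, 38, 828] [376.  190.5] [37. 42.] 90
side G [375.1 198. ] [360, 181, 33, 28, 506] [373.9 196.7] [33.3 23.2] 19
side G [389.1 184.7] [388, 183, 4, 4, 12] [389.5 184.5] [3. 3.] 0
side O [361.5 189. ] [360, 188, 4, 3, 8] [361.5 189. ] [2.1 2.1] 45
side O [390.  188.5] [389, 188, 3, 2, 6] [390.  188.5] [1. 2.] 90
side W [327.3 111.9] [315, 110, 36, 7, 139] [332.5 113. ] [ 6. 35.] 90
side W [350.1 128.3] [342, 115, 13, 30, 222] [348.  129.5] [29. 12.] 90
side W [319.6 131.6] [315, 121, 15, 24, 193] [322.  132.5] [23. 14.] 90
side G [335.4 129.4] [321, 115, 29, 28, 564] [335.  128.5] [27. 28.] 90
side Y [368.1 152.1] [358, 138, 23, 31, 529]
top W [334.3 114.7] [321, 112, 25, 10, 135] [333.  116.5] [ 9. 24.] 90
top W [329.4 132.7] [323, 120, 14, 26, 190] [329.5 132.6] [ 7.3 25.7] 17
top W [310.3 159.8] [305, 151, 17, 14, 124] [313.  157.5] [16. 13.] 0
top G [329.5 140.4] [308, 118, 44, 45, 1153] [328.9 139.3] [43.5 43.4] 23
top O [334.7 119.7] [333, 119, 4, 3, 9] [334.5 120. ] [2. 3.] 90
top O [323.6 155.2] [321, 153, 6, 5, 21] [323.6 155.3] [4.  4.5] 27
top W [153.1 123. ] [150, 120, 11, 10, 56] [155.  124.5] [ 9. 10.] 90
top W [196.8 126.7] [181, 120, 25, 20, 280] [193.  129.5] [19. 24.] 90
top W [176.2 129.9] [166, 127, 21, 7, 107] [176. 130.] [20.  6.] 0
top W [158.3 167.9] [150, 148, 29, 28, 290] [164.  161.5] [28. 27.] 0
top W [173.8 162.1] [164, 159, 20, 7, 109] [173.5 162. ] [ 6. 19.] 90
top W [202.8 173.5] [198, 170, 8, 6, 24] [201.5 172.5] [5. 7.] 90
top G [178.3 148.7] [153, 125, 51, 48, 1507] [177.8 148.8] [50.2 45.3] 45
top Y [252.6 118. ] [236, 103, 34, 31, 813]
```

View pics/c1.png

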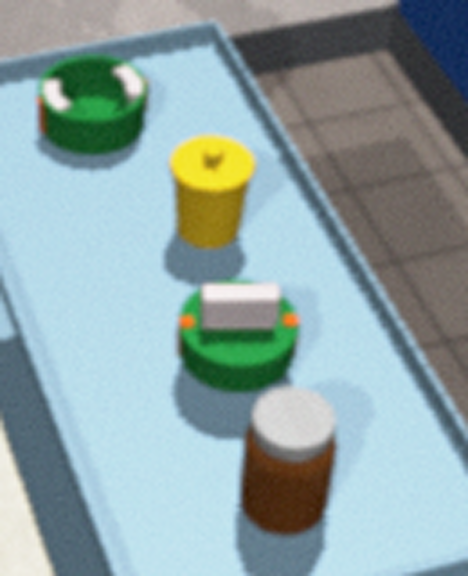

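View pics/c2.png

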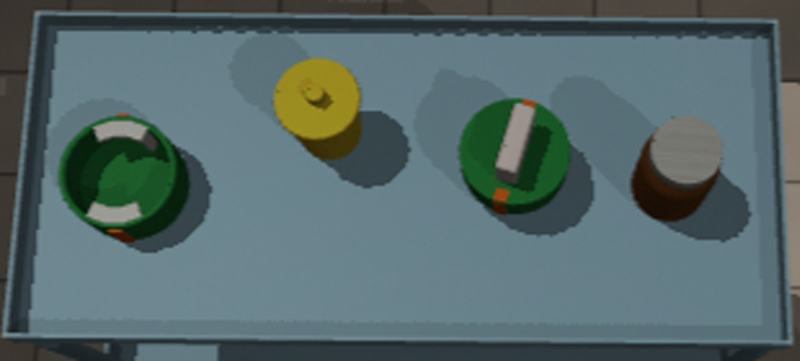

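Crop 1 (side) shows the section's bar top at about (377,181), its marks at (361.5,189) and (390,188.5), and the ring's tabs at (325,126) and (346,122). Crop 2 (top) shows the bar at (329,133) with its marks at (324,155) and (335,120). The ring's tabs are at (176,130) and (174,162), with nothing standing near the ring.

```bash
python3 - <<'E'
from h import *
P={'mark near':((361.5,189),(323.6,155.2)),'mark far':((390,188.5),(334.7,119.7)),'bartop':((376.7,180.6),(329.4,132.7)),
'tab near':((324.7,126.4),(173.8,162.1)),'tab far':((345.6,122.2),(176.2,129.9)),'cup top':((368.9,145.3),(252.9,118)),'jar top':((391.4,216.7),(395.9,138))}
for k,v in P.items():
    p,e=tri(*v); print(k,p.round(1),round(e,1))
E
```

```text
mark near [526.3 -91.5  60. ] 2.6
mark far [ 610.4 -117.    63. ] 6.6
bartop [ 568.2 -104.2   95.5] 2.4
tab near [510.9 260.2  42. ] 4.9
tab far [589.8 260.2  43. ] 5.7
cup top [607.9  72.   80.3] 2.5
jar top [ 555.1 -252.7  100.8] 2.4
```

Heights agree with the given sizes for a tray at z ≈ 0: bar top 96, drum top 60, tabs 43, jar 101. Next I'll refine using casts onto planes at the known heights, then work out the approach.

```bash
python3 - <<'E'
from h import *
for n,i in(('side',0),('top',1)):
    a=onz(n,((361.5,189),(323.6,155.2))[i],60);b=onz(n,((390,188.5),(334.7,119.7))[i],60);c=onz(n,((376.7,180.6),(329.4,132.7))[i],96)
    d=b-a;print(n,'sec',((a+b)/2).round(1),c.round(1),np.degrees(np.arctan2(d[1],d[0])).round(1),np.linalg.norm(d).round(1))
    a=onz(n,((324.7,126.4),(173.8,162.1))[i],45);b=onz(n,((345.6,122.2),(176.2,129.9))[i],45);d=b-a
    print(n,'ring',((a+b)/2).round(1),np.degrees(np.arctan2(d[1],d[0])).round(1),np.linalg.norm(d).round(1))
T=cv2.imread('pics/top0.png')[:,:,::-1]
k=[k for k in blobs(T,*WHITE,(305,112,354,165),6) if abs(k[1][4]-190)<30][0]
q=cv2.boxPoints(k[2]);w=[onz('top',p,96) for p in q];print('bar box edges',[(np.degrees(np.arctan2(*(w[(j+1)%4]-w[j])[1::-1])).round(1),np.linalg.norm(w[(j+1)%4]-w[j]).round(0)) for j in range(4)])
s=status.sense();R=s['ee_rot']
print('shift in tool axes to section xy', R.T@(np.array([568,-104,s['ee_pos'][2]])-s['ee_pos']))
E
```

```text
side sec [ 566.5 -103.6   60. ] [ 566.7 -105.    96. ] -15.8 86.4
side ring [546.6 256.1  45. ] 0.6 78.7
top sec [ 571.4 -104.4   60. ] [ 569.3 -104.2   96. ] -16.3 91.2
top ring [552.3 259.4  45. ] 0.4 79.6
bar box edges [(np.float64(-16.2), np.float64(61.0)), (np.float64(-107.8), np.float64(17.0)), (np.float64(163.6), np.float64(61.0)), (np.float64(72.4), np.float64(16.0))]
shift in tool axes to section xy [-575.6593438  -504.05089657    1.10536334]
```

play_rows(
  commands=[
    [0,-0.4,-0.35,0,0.33],
    [0,-0.8,-0.7,0,0],
    [0,-0.8,-0.7,0,0],
    [0,-0.8,-0.7,0,0],
    [0,-0.8,-0.7,0,0],
    [0,-0.8,-0.7,0,0],
    [0,-0.8,-0.7,0,0],
    [0,-0.8,-0.7,0,0],
    [0,-0.8,-0.7,0,0],
    [0,-0.8,-0.7,0,0],
    [0,-0.8,-0.7,0,0],
    [0,-0.8,-0.7,0,0],
  ],
)

```text
time: 1.1
ee_pos: [339.5, 221.2, 256.0]
ee_rot: [[-0.96, 0.279, -0.001], [0.279, 0.96, -0.0], [0.0, -0.0, -1.0]]
ft_force: [0.3, 0.2, -0.2]
finger_gap: 85.4
```

play_rows(
  commands=[
    [0,-0.8,-0.7,0,0],
    [0,-0.8,-0.7,0,0],
    [0,-0.8,-0.7,0,0],
    [0,-0.8,-0.7,0,0],
    [0,-0.8,-0.7,0,0],
    [0,-0.8,-0.7,0,0],
    [0,-0.8,-0.7,0,0],
    [0,-0.8,-0.7,0,0],
    [0,-0.8,-0.7,0,0],
    [0,-0.8,-0.7,0.5,0],
    [0,-0.4,-0.35,1,0],
    [0,0,0,0.5,0],
  ],
)

```text
time: 2.1
ee_pos: [519.6, -64.3, 193.9]
ee_rot: [[-0.958, 0.286, -0.002], [0.286, 0.958, -0.004], [0.001, -0.005, -1.0]]
ft_force: [-0.9, 0.1, -0.4]
finger_gap: 85.3
```

```bash
cat > go.py <<'E'
from h import *
import sys
s=status.sense();R=s['ee_rot'];t=np.array(list(map(float,sys.argv[1:4])))
print('t',s['time'],'pos',s['ee_pos'].round(1),'yaw',np.degrees(np.arctan2(R[1,0],R[0,0])).round(2),'tilt',R[:,2].round(3),'F',s['ft_force'].round(1),'M',s['moment'].round(2),'gap',round(s['finger_gap'],1),'j',s['joint_pos'].round(2))
print('tool shift',(R.T@(t-s['ee_pos'])).round(1))
E
python3 go.py 568 -104 90; python3 - <<'E'
from h import *
a=optics.snapshot('side')[90:260,300:450];b=optics.snapshot('top')[70:240,250:400]
cv2.imwrite('pics/d1.png',cv2.resize(np.hstack([a,b]),None,fx=2.6,fy=2.6,interpolation=2)[:,:,::-1])
E
```

```text
t 2.1 pos [519.6 -64.3 193.9] yaw 163.4 tilt [-0.002 -0.004 -1.   ] F [-0.9  0.1 -0.4] M [ 0.03  0.02 -0.01] gap 85.3 j [-0.4   0.34  0.63  1.7  -0.21  1.17  1.57]
tool shift [-57.8 -23.7 103.9]
```

View pics/d1.png

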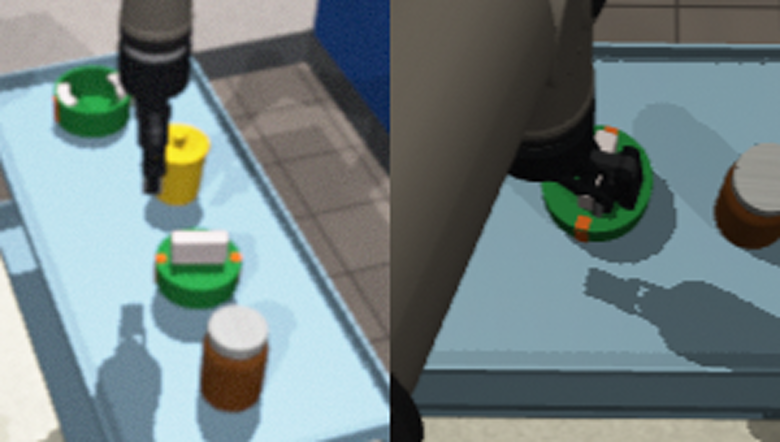

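The picture shows the open gripper just short of the section, with cup, jar and section undisturbed. I'll close the last 60 mm, then come down.

play_rows(
  commands=[
    [0,-0.48,-0.2,0,0],
    [0,-0.48,-0.2,0,0],
    [0,-0.48,-0.2,0,0],
    [0,-0.48,-0.2,0,0],
    [0,0,0,0.5,0],
    [0,0,0,0.5,0],
    [0,0,0,0.3,0],
    [0,0,0,0,0],
    [0,0,0,0,0],
  ],
)

```text
time: 2.95
ee_pos: [568.3, -97.3, 157.6]
ee_rot: [[-0.961, 0.278, -0.0], [0.278, 0.961, 0.001], [0.0, 0.001, -1.0]]
ft_force: [0.5, -0.9, -0.1]
finger_gap: 85.0
```

```bash
python3 go.py 568 -104 90
```

```text
t 2.95 pos [568.3 -97.3 157.6] yaw 163.88 tilt [-0.     0.001 -1.   ] F [ 0.5 -0.9 -0.1] M [ 0.04 -0.   -0.01] gap 85.0 j [-0.29  0.48  0.61  1.6  -0.3   1.15  1.68]
tool shift [-1.6 -6.5 67.6]
```

play_rows(
  commands=[
    [0,-0.05,-0.22,0.5,0],
    [0,0,0,0.5,0],
    [0,0,0,0.5,0],
    [0,0,0,0.4,0],
    [0,0,0,0.35,0],
    [0,0,0,0,0],
    [0,0,0,0,0],
  ],
)

```text
time: 3.53
ee_pos: [568.0, -104.9, 89.8]
ee_rot: [[-0.96, 0.279, -0.0], [0.279, 0.96, 0.0], [0.0, -0.0, -1.0]]
ft_force: [0.5, -0.0, -0.1]
finger_gap: 85.3
```

```bash
python3 go.py 568 -104 90; python3 - <<'E'
from h import *
a=optics.snapshot('side')[130:250,320:430]
cv2.imwrite('pics/d2.png',cv2.resize(a,None,fx=4.5,fy=4.5,interpolation=2)[:,:,::-1])
E
```

```text
t 3.5333 pos [ 568.  -104.9   89.8] yaw 163.82 tilt [-0.  0. -1.] F [ 0.5 -0.  -0.1] M [-0.01 -0.    0.  ] gap 85.3 j [-0.25  0.56  0.57  1.67 -0.35  1.01  1.73]
tool shift [ 0.2  0.8 -0.2]
```

View pics/d2.png

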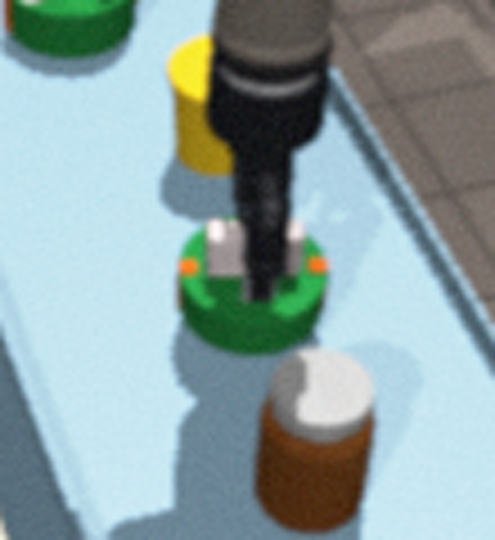

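The fingers straddle the bar at its middle, with the bar visible on both sides of them. I'll grip and lift.

play_rows(
  commands=[
    [0.3,0,0,0,0],
    [0.6,0,0,0,0],
    [1,0,0,0,0],
    [1,0,0,0,0],
    [1,0,0,0,0],
    [1,0,0,0,0],
    [1,0,0,0,0],
    [1,0,0,0,0],
    [1,0,0,-0.1,0],
    [1,0,0,-0.3,0],
    [1,0,0,-0.3,0],
    [1,0,0,0,0],
  ],
  force=70,
)

```text
time: 4.58
ee_pos: [569.2, -105.7, 112.9]
ee_rot: [[-0.96, 0.279, 0.004], [0.279, 0.96, -0.001], [-0.004, 0.0, -1.0]]
ft_force: [0.2, -0.7, -2.2]
finger_gap: 19.1
```

```bash
python3 go.py 568 -104 230
```

```text
t 4.5833 pos [ 569.2 -105.7  112.9] yaw 163.79 tilt [ 0.004 -0.001 -1.   ] F [ 0.2 -0.7 -2.2] M [-0.07 -0.06 -0.01] gap 19.1 j [-0.26  0.53  0.59  1.65 -0.33  1.06  1.72]
tool shift [   1.2    1.3 -117.1]
```

play_rows(
  commands=[
    [1,0,0,-0.5,0.3],
    [1,0,0,-0.8,0.7],
    [1,0,0,-0.8,1],
    [1,0,0,-0.8,1],
    [1,0,0,-0.6,1],
    [1,0,0,-0.4,1],
    [1,0,0,0,1],
    [1,0,0,0,1],
    [1,0,0,0,1],
    [1,0,0,0,1],
    [1,0,0,0,1],
    [1,0,0,0,1],
  ],
)

```text
time: 5.58
ee_pos: [567.8, -105.0, 227.9]
ee_rot: [[-0.494, 0.869, 0.0], [0.869, 0.494, 0.0], [0.0, 0.0, -1.0]]
ft_force: [0.5, -0.6, -2.7]
finger_gap: 19.0
```

play_rows(
  commands=[
    [1,0,0,0,1],
    [1,0,0,0,1],
    [1,0,0,0,1],
    [1,0,0,0,1],
    [1,0,0,0,1],
    [1,0,0,0,1],
    [1,0,0,0,1],
    [1,0,0,0,0.3],
    [1,0,0,0,0],
    [1,0,0,0,0],
  ],
)

```text
time: 6.42
ee_pos: [567.9, -105.0, 227.8]
ee_rot: [[-0.012, 1.0, 0.0], [1.0, 0.012, 0.0], [0.0, 0.0, -1.0]]
ft_force: [0.5, 0.3, -3.1]
finger_gap: 19.3
```

```bash
python3 go.py 550 258 200
```

```text
t 6.4167 pos [ 567.9 -105.   227.8] yaw 90.68 tilt [ 0.  0. -1.] F [ 0.5  0.3 -3.1] M [ 0.06  0.   -0.06] gap 19.3 j [-0.47  0.5   0.93  1.51 -0.41  1.34  0.51]
tool shift [363.2 -13.5  27.8]
```

play_rows(
  commands=[
    [1,0.4,0,0,0],
    [1,0.8,0,0,0],
    [1,0.9,0,0,0],
    [1,0.9,-0.1,0,0],
    [1,0.9,-0.1,0,0],
    [1,0.9,-0.1,0,0],
    [1,0.9,-0.1,0,0],
    [1,0.9,0,0,0],
    [1,0.9,0,0,0],
    [1,0.9,0,0,0],
    [1,0.9,0,0,0],
    [1,0.9,0,0,0],
  ],
)

```text
time: 7.42
ee_pos: [551.9, 203.4, 227.9]
ee_rot: [[-0.012, 1.0, -0.0], [1.0, 0.012, 0.001], [0.001, -0.0, -1.0]]
ft_force: [0.4, -0.2, -3.4]
finger_gap: 18.7
```

play_rows(
  commands=[
    [1,0.9,0,0,0],
    [1,0.7,0,0.2,0],
    [1,0.3,0,0.4,0],
    [1,0,0,0.4,0],
    [1,0,0,0,0],
    [1,0,0,0,0],
    [1,0,0,0,0],
  ],
)

```text
time: 8.0
ee_pos: [552.6, 254.9, 198.0]
ee_rot: [[-0.006, 1.0, 0.0], [1.0, 0.006, -0.001], [-0.001, 0.0, -1.0]]
ft_force: [0.1, -0.5, -2.5]
finger_gap: 19.2
```

```bash
python3 go.py 550 258 165
```

```text
t 8.0 pos [552.6 254.9 198. ] yaw 90.37 tilt [ 0.    -0.001 -1.   ] F [ 0.1 -0.5 -2.5] M [-0.01  0.02 -0.  ] gap 19.2 j [-1.01  0.58  0.87  1.46 -0.45  1.31 -0.1 ]
tool shift [ 3.2 -2.6 33. ]
```

play_rows(
  commands=[
    [1,0.06,-0.05,0.4,0],
    [1,0.06,-0.04,0.6,0],
    [1,0,0,0.6,0],
    [1,0,0,0,0],
    [1,0,0,0,0],
    [1,0,0,0,0],
  ],
)

```text
time: 8.5
ee_pos: [550.2, 260.8, 150.8]
ee_rot: [[-0.009, 1.0, 0.002], [1.0, 0.009, 0.0], [0.0, 0.002, -1.0]]
ft_force: [0.8, -0.8, -3.7]
finger_gap: 19.0
```

```bash
python3 go.py 550 258 111; python3 - <<'E'
from h import *
a=optics.snapshot('side')[60:170,290:400];b=optics.snapshot('top')[90:200,120:230]
cv2.imwrite('pics/d3s.png',a[:,:,::-1]);cv2.imwrite('pics/d3t.png',b[:,:,::-1])
cv2.imwrite('pics/d3.png',cv2.resize(np.hstack([a,b]),None,fx=3.6,fy=3.6,interpolation=2)[:,:,::-1])
# expected: circles of drum (r51, z TCP-42+12..) and ring
s=status.sense()['ee_pos']
print('side proj: barmid/TCP',proj('side',[s]).round(1),'ringtop',proj('side',[[550,258.5,45]]),'top',proj('top',[s]).round(1),proj('top',[[550,258.5,45]]))
for z,r,c in((60,41,(s[0],s[1])),):pass
E
```

```text
t 8.5 pos [550.2 260.8 150.8] yaw 90.54 tilt [ 0.002  0.    -1.   ] F [ 0.8 -0.8 -3.7] M [0.   0.01 0.07] gap 19.0 j [-1.01  0.62  0.84  1.52 -0.48  1.22 -0.08]
tool shift [-2.8 -0.3 39.8]
side proj: barmid/TCP [[335.7  98.2]] ringtop [[335.91594712 123.72976925]] top [[156.  130.3]] [[175.32412466 146.81443328]]
```

View pics/d3.png

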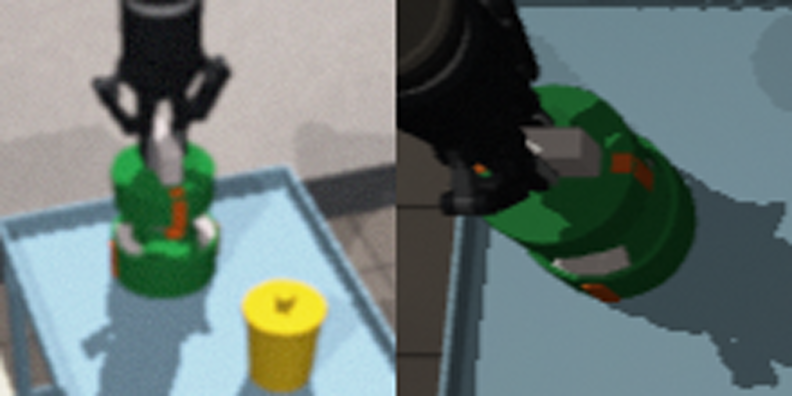

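The section hangs upright just above the ring. In the side view both are centred near column 336. The orange lug mark faces the gap and the white tabs stand at the sides. I'll lower it in stages and watch the force.

play_rows(
  commands=[
    [1,-0.07,0,0.2,0],
    [1,0,0,0.2,0],
    [1,0,0,0.2,0],
    [1,0,0,0.2,0],
    [1,0,0,0.2,0],
    [1,0,0,0,0],
    [1,0,0,0,0],
  ],
)

```text
time: 9.18
ee_pos: [548.9, 259.2, 119.1]
ee_rot: [[-0.011, 1.0, -0.001], [1.0, 0.011, -0.001], [-0.001, -0.001, -1.0]]
ft_force: [0.2, -0.1, -3.0]
finger_gap: 18.9
```

```bash
python3 go.py 550 258.5 111
```

```text
t 9.1833 pos [548.9 259.2 119.1] yaw 90.6 tilt [-0.001 -0.001 -1.   ] F [ 0.2 -0.1 -3. ] M [-0.   -0.03  0.  ] gap 18.9 j [-1.    0.65  0.82  1.56 -0.51  1.16 -0.06]
tool shift [-0.8  1.1  8.1]
```

play_rows(
  commands=[
    [1,0,0.03,0.07,0],
    [1,0,0,0.07,0],
    [1,0,0,0.07,0],
    [1,0,0,0.05,0],
    [1,0,0,0,0],
    [1,0,0,0,0],
  ],
)

```text
time: 9.68
ee_pos: [550.2, 259.2, 111.9]
ee_rot: [[-0.01, 1.0, -0.0], [1.0, 0.01, -0.0], [-0.0, -0.0, -1.0]]
ft_force: [-1.0, -0.7, -2.7]
finger_gap: 19.2
```

```bash
python3 go.py 550 258.5 111
```

```text
t 9.6833 pos [550.2 259.2 111.9] yaw 90.6 tilt [-0. -0. -1.] F [-1.  -0.7 -2.7] M [-0.02  0.04  0.07] gap 19.2 j [-1.    0.66  0.82  1.56 -0.51  1.14 -0.06]
tool shift [-0.7 -0.2  0.9]
```

play_rows(
  commands=[
    [1,0,0,0.03,0],
    [1,0,0,0.03,0],
    [1,0,0,0,0],
    [1,0,0,0,0],
  ],
)

```text
time: 10.02
ee_pos: [550.7, 259.3, 111.2]
ee_rot: [[-0.01, 1.0, 0.001], [1.0, 0.01, 0.001], [0.001, 0.001, -1.0]]
ft_force: [-0.2, -0.3, 3.8]
finger_gap: 19.1
```

play_rows(
  commands=[
    [1,0,0,0.03,0],
    [1,0,0,0,0],
    [1,0,0,0,0],
  ],
)

```text
time: 10.27
ee_pos: [550.8, 259.3, 111.1]
ee_rot: [[-0.011, 1.0, 0.001], [1.0, 0.011, 0.001], [0.001, 0.001, -1.0]]
ft_force: [-2.9, -0.1, 7.6]
finger_gap: 19.2
```

It is seated at TCP z 111, as predicted, with contact force showing. I'll ease off slightly and turn clockwise.

play_rows(
  commands=[
    [1,0,0,-0.04,0.3],
    [1,0,0,-0.02,0.8],
    [1,0,0,0,0.8],
    [1,0,0,0,0.8],
    [1,0,0,0,0.8],
    [1,0,0,0,0.8],
    [1,0,0,0,0.8],
    [1,0,0,0,0.8],
    [1,0,0,0,0.7],
  ],
)

```text
time: 11.02
ee_pos: [549.9, 258.1, 111.1]
ee_rot: [[0.438, 0.899, -0.001], [0.899, -0.438, -0.002], [-0.002, -0.0, -1.0]]
ft_force: [-2.3, -2.4, 3.0]
finger_gap: 19.2
```

```bash
python3 go.py 550 258.5 111
```

```text
t 11.0167 pos [549.9 258.1 111.1] yaw 64.0 tilt [-0.001 -0.002 -1.   ] F [-2.3 -2.4  3. ] M [-0.29  0.66  0.09] gap 19.2 j [-1.05  0.7   0.93  1.57 -0.59  1.18 -0.46]
tool shift [ 0.4 -0.1  0.1]
```

play_rows(
  commands=[
    [1,0,0,0,0.8],
    [1,0,0,0,0.8],
    [1,0,0,0,0.8],
    [1,0,0,0,0.8],
    [1,0,0,0,0.8],
    [1,0,0,0,0.8],
    [1,0,0,0,0.8],
    [1,0,0,0,0.8],
    [1,0,0,0,0.8],
  ],
)

```text
time: 11.77
ee_pos: [549.8, 259.9, 111.1]
ee_rot: [[0.816, 0.577, -0.001], [0.577, -0.816, 0.001], [-0.0, -0.001, -1.0]]
ft_force: [-2.5, 0.0, 1.9]
finger_gap: 18.8
```

```bash
python3 go.py 550 258.5 111
```

```text
t 11.7667 pos [549.8 259.9 111.1] yaw 35.27 tilt [-0.001  0.001 -1.   ] F [-2.5  0.   1.9] M [0.21 0.52 0.14] gap 18.8 j [-1.11  0.75  1.04  1.57 -0.68  1.22 -0.9 ]
tool shift [-0.6  1.3  0.1]
```

play_rows(
  commands=[
    [1,0,0,0,0.8],
    [1,0,0,0,0.8],
    [1,0,0,0,0.8],
    [1,0,0,0,0.8],
    [1,0,0,0,0.8],
    [1,0,0,0,0.8],
    [1,0,0,0,0.8],
    [1,0,0,0,0.8],
    [1,0,0,0,0.8],
    [1,0,0,0,0.8],
    [1,0,0,0,0.7],
    [1,0,0,0,0],
  ],
)

```text
time: 12.77
ee_pos: [550.4, 260.8, 111.1]
ee_rot: [[1.0, 0.011, 0.001], [0.011, -1.0, 0.002], [0.001, -0.002, -1.0]]
ft_force: [0.3, 1.5, 0.8]
finger_gap: 18.9
```

```bash
python3 go.py 550 258.5 111; python3 - <<'E'
from h import *
a=optics.snapshot('side')[60:170,290:400];b=optics.snapshot('top')[90:200,120:230]
cv2.imwrite('pics/d4.png',cv2.resize(np.hstack([a,b]),None,fx=3.6,fy=3.6,interpolation=2)[:,:,::-1])
E
```

```text
t 12.7667 pos [550.4 260.8 111.1] yaw 0.62 tilt [ 0.001  0.002 -1.   ] F [0.3 1.5 0.8] M [0.62 0.15 0.01] gap 18.9 j [-1.16  0.83  1.17  1.57 -0.79  1.28 -1.43]
tool shift [-0.4  2.3  0.1]
```

View pics/d4.png

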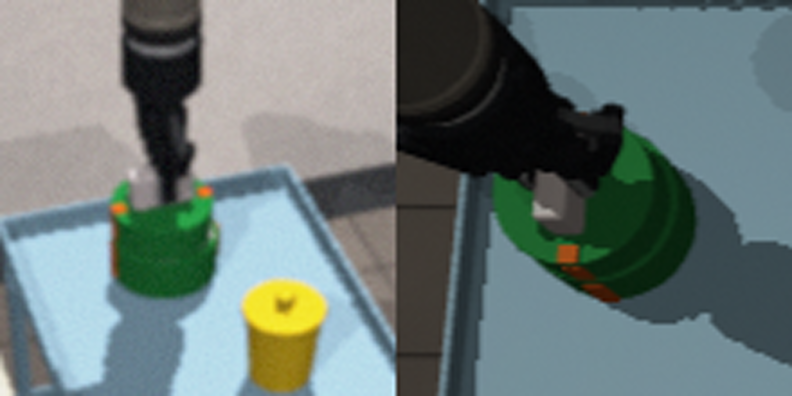

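The section is seated on the ring, and in both views its orange marks line up with the ring's. I'll release it and back straight up.

play_rows(
  commands=[
    [0.8,0,0,0,0],
    [0.6,0,0,0,0],
    [0.4,0,0,0,0],
    [0.2,0,0,0,0],
    [0,0,0,0,0],
    [0,0,0,0,0],
    [0,0,0,0,0],
    [0,0,0,-0.3,0],
    [0,0,0,-0.6,0],
    [0,0,0,-0.8,0],
    [0,0,0,-0.8,0],
    [0,0,0,-0.8,0],
  ],
)

```text
time: 13.87
ee_pos: [550.3, 258.9, 211.8]
ee_rot: [[1.0, 0.01, 0.001], [0.01, -1.0, -0.0], [0.001, 0.0, -1.0]]
ft_force: [0.3, 0.2, 0.1]
finger_gap: 85.5
```

play_rows(
  commands=[
    [0,-0.5,0,-0.5,0],
    [0,-0.8,0,0,0],
    [0,-0.8,0,0,0],
    [0,-0.8,0,0,0],
    [0,-0.8,0,0,0],
    [0,-0.5,0,0,0],
    [0,0,0,0,0],
    [0,0,0,0,0],
  ],
)

```text
time: 14.53
ee_pos: [424.1, 258.4, 225.8]
ee_rot: [[1.0, 0.012, 0.0], [0.012, -1.0, 0.002], [0.0, -0.002, -1.0]]
ft_force: [0.2, 0.1, 1.0]
finger_gap: 85.4
```

```bash
python3 go.py 550 258.5 111; python3 - <<'E'
from h import *
A=optics.snapshot('side');B=optics.snapshot('top')
cv2.imwrite('pics/e_s.png',A[:,:,::-1]);cv2.imwrite('pics/e_t.png',B[:,:,::-1])
a=A[90:260,300:450];b=B[80:250,130:430]
cv2.imwrite('pics/e.png',np.hstack([cv2.resize(a,(353,400),interpolation=2),cv2.resize(b,(440,249),interpolation=2) if 0 else cv2.copyMakeBorder(cv2.resize(b,(440,249),interpolation=2),0,151,0,0,0)])[:,:,::-1])
for n,im,bx in(('side',A,(310,90,360,150)),('top',B,(120,100,215,185))):
    for k in blobs(im,*OR,bx,4): print(n,'O',k[0],k[1][4])
for n,im in(('side',A),('top',B)):
    for k in blobs(im,*YEL,(225,90,395,180),100): print(n,'Y',k[0],k[1][4])
# expected marks at drum top z=81
for n in('side','top'): print(n,proj(n,[[550-45,259.5,81],[550+45,259.5,81]]).round(1).tolist())
E
```

```text
t 14.5333 pos [424.1 258.4 225.8] yaw 0.67 tilt [ 0.     0.002 -1.   ] F [0.2 0.1 1. ] M [-0.03 -0.09  0.  ] gap 85.4 j [-1.52  0.44  1.27  1.73 -0.44  1.3  -1.71]
tool shift [125.8   1.6 114.9]
side O [346.5 112.7] 6
side O [322.3 117.6] 7
top O [170.4 122.7] 19
top O [167.1 160.1] 24
side Y [368.1 152.1] 529
top Y [252.6 118. ] 817
side [[323.5, 117.7], [347.9, 113.1]]
top [[167.6, 160.8], [170.8, 123.0]]
```

View pics/e.png

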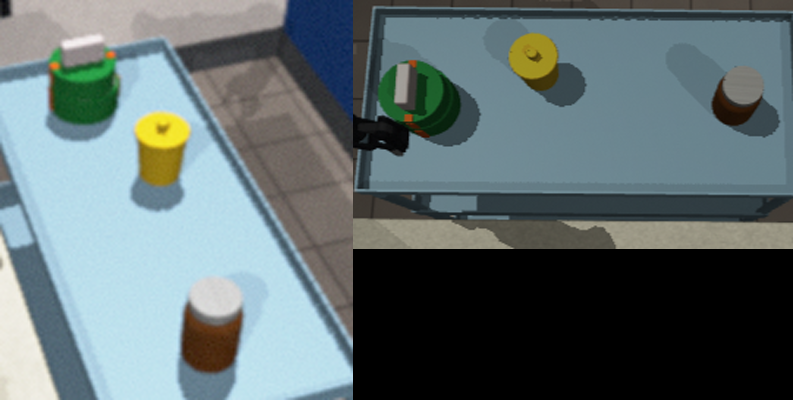

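The section sits on the ring with its marks within about 1.5 px of where they should be when seated and locked. The cup's pixels match the first pictures, and the jar looks unmoved. I'll hand it in.

```bash
python3 - <<'E'
from h import *
for n,a,b in(('top',(167.1,160.1),(170.4,122.7)),('side',(322.3,117.6),(346.5,112.7))):
    p,q=onz(n,a,81),onz(n,b,81);d=q-p;print(n,((p+q)/2).round(1),np.degrees(np.arctan2(d[1],d[0])).round(1))
print(tri((322.3,117.6),(167.1,160.1)),tri((346.5,112.7),(170.4,122.7)))
from bench import ticket
ticket.sign_off()
E
```

```text
top [551.2 260.7  81. ] -0.2
side [545.9 262.2  81. ] 1.1
(array([503.26027065, 259.96168603,  82.67169759]), np.float64(5.477174660699944)) (array([591.61990096, 258.57232133,  85.20658053]), np.float64(4.614416076205474))
the job is handed in; nothing more can be done
```

The green section is stacked on the base ring and locked, and I handed the job in at about 14.7 s of the 42 s allowed. I gripped it by the bar, lowered its lugs through the ring's gaps until it touched down, turned it 90° clockwise, let go and backed clear.

**Seating:** it touched down at tool height 111 mm, the height predicted for fully seated, and stayed at that height through the turn.

**Alignment:** after release, the bar direction measured -0.2° from the top camera and 1.1° from the side. The tabs measured 0.4–0.6°, so the bar is in line with them to within about 1°.

**Level:** triangulating the two marks gave drum-top heights of 83 and 85 mm, against 81 expected. The two camera rays missed each other by about 5 mm there. That is within the error of these views, so the pictures alone don't prove it is perfectly flush. The touchdown height and the final picture both look level.

**Bystanders:** the yellow cup's pixel positions are the same as at the start. I checked the jar by eye only, and it looks unmoved.

**Limits:** wrist forces in the readings stayed under 10 N. One joint (the third) ended at 1.27 rad, close to its 1.30 limit but inside it.

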